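# Tap the thick coil antenna into the desk antenna foot

## Robot

A 6-joint arm with a two-finger parallel gripper is mounted at the origin on the work surface. World frame = base frame: x ahead of the robot, y to its left, z up, the work surface at z = 0. Lengths are in m, angles in rad, forces in N, time in s.
With the tool pointing down it reaches from about 0.35 to 1 m from the base axis. Payload 7.1 kg.
Tool frame: the origin (TCP) lies between the finger pads; the fingertips stand 22 mm ahead of it and the grasp point (between the pads) lies 3 mm ahead of it; x points along the fingers, y is the direction in which the jaws open and shut, and the axes are right-handed (so a half turn about x gives the same grasp; the last joint's range is limited). The gripper opens to 85 mm and grips with 20 to 120 N. Pads are 22 mm wide; open, the fingers measure 114 mm over their backs; the gripper's body (76 mm by 85 mm) begins 54 mm behind the grasp point. The pads swing forward as they close: fully open they stand 13 mm farther back than shut.
Start: joints at [1.317, 0.423, 1.63, -0, 1.089, -0.019], TCP at [0.145, 0.608, 0.253] pointing down, gripper open.
Joint ranges: [-3, 3], [-0.9, 2.11], [0.09, 2.58], [-1.31, 4.45], [0.11, 2.69], [-2.54, 2.54]. Speed limits (rad/s): [2.39, 2.39, 3.01, 3.14, 3.14, 3.14].

## Interface

Orientations are given as a rotation vector (axis times angle).
In Python, from rig import manip gives the robot as it stands. The module is installed in compiled form; this text tells all that it offers. Calls block until the motion is done:
- manip.move_to(position, orientation): joint-space move of the TCP to a pose.
- manip.servo_line(position, orientation=None, rate=0.15): straight line of the TCP; orientation=None keeps the orientation; rate is the mean speed in m/s.
- manip.set_joints(angles): joint-space move.
- manip.command_gripper(opening, f_grip=None): finger opening in m; f_grip is the grip in N (None keeps the last); returns when the fingers have stopped.
- manip.hold(seconds).
- manip.solve_ik(position, orientation): joint angles nearest the present ones, or None.
- manip.camera(name): name is "scene" or "top"; returns a dict with "image" (384x512x3 uint8, red, green, blue), "fx", "fy", "cx", "cy" (pixels), "k1" (the pictures are not rectified: a ray, as slopes to the right and down, at radius r is drawn at 1 + k1 r^2 times it, then the intrinsics apply), "cam_to_world" (4x4, takes a point from camera to world coordinates). Camera axes: x right, y down, z forward; pixel columns grow to the right and rows downward; lengths in m; the calibration is good to about 2 mm. A picture is of the moment at which its call begins. There is no depth.
A pose or a line that the arm cannot do raises manip.IKError and nothing moves.
- manip.sign_off(): hands the job in, once; it reports no verdict.
Readings, each from a call of its own:
- manip.get_time(): time.
- manip.get_joint_positions(): joint angles.
- manip.get_joint_vel(): joint speeds.
- manip.get_tau(): joint torques, N m.
- manip.get_position(): TCP position.
- manip.get_ee_rot(): TCP orientation.
- manip.get_contact_force(): force on the tool from outside, world axes, zero at the start.
- manip.get_torque(): the same for the moment, N m.
- manip.get_width(): finger opening in m.
Only numpy, scipy, OpenCV 4.12 (cv2) and the standard library are available. Lean on these libraries where they do the work, as an engineer would, in place of code of your own. Each camera call takes 0.05 s, during which the arm holds its last target. There are 200 camera calls.

## Task

At this radio desk, take the short thick coil antenna out of the wooden rest, stand (do not drop) its tapered shank in the round steel antenna foot, and tap it down until it is fully home, its collar flat on the foot's rim, held upright there by friction. Leave the other two antennas where they stand in the rest.

Things in the scene. Friction and masses are not known exactly. Their poses are not given: they have to be found in the camera images.
- fat_center (a point): Centre of the short thick antenna's black, copper-ringed coil (44 mm diameter, 60 mm high, flat top 30 mm above), z up. Steel collar, 48 mm diameter, underside 35 mm below; under it a 60 mm tapered shank, 30 to 10 mm diameter, tip 95 mm below. 80 to 160 g. Starts in one of three wells, 100 mm apart along its y axis, of a fixed wooden block (70 x 280 mm, 66 mm high), shank loose, collar on top.
- socket_mouth (a point): Centre of the rim of the fixed round steel foot (turret 64 mm diameter on a 110 mm disc), 75 mm above table, z up. Bore 36 mm at rim, 63 mm deep, with sprung jaws matching the shank (26 mm across, 6 mm down). Set in lightly, the antenna stands alone, collar about 10 mm above the rim; a push growing to 10-20 N drives it home: collar on rim, fat_center 35 mm above this. Friction holds it.
- slim_center (a point): Centre of the thin black stem (20 mm diameter, 75 mm high) of the slim antenna, in another well of the wooden block; top 37.5 mm above this point, collar like the thick one's. To be left alone.
- hat_center (a point): On the axis of the antenna with a flat steel disc on a thin 18 mm stem (disc 60 mm diameter, its top 30 mm above this point), in another well of the wooden block, collar like the thick one's. To be left alone.
Mind the look-alikes: they are no part of the job. What is shaped like the part that bears fat_center but purple is not meant.

How it is judged:
On the way:
1. the thick antenna's shank is set in the foot, its collar still 5 to 45 mm above the rim, not dropped in (z of fat_center in the frame of socket_mouth between 0.04 and 0.08 m and horizontal distance between fat_center and socket_mouth below 0.012 m), for 0.15 s.
At the end, for the whole second after the job is handed in: The thick coil antenna stands in the foot, upright within 7 degrees, its collar within 3 mm of the foot's rim and its centre within 10 mm of the foot's axis, and stays so; the other two antennas are within 30 mm of where they stood (z of fat_center in the frame of socket_mouth between 0.03 and 0.038 m and horizontal distance between fat_center and socket_mouth below 0.01 m and angle between fat_center's own z axis and vertical below 0.12 rad and distance of each of slim_center, hat_center from where it was at the start of the episode below 0.03 m); the robot touches nothing.
It fails at once if one of the other two antennas is moved by more than 30 mm (distance of any of slim_center, hat_center from where it was at the start of the episode above 0.03 m).
It also fails if it takes over 43 s, if anything falls off the work surface, if the arm or the gripper's body presses on something with over 40 N, if the wrist force passes 120 N, or if a joint passes its speed limit or range.

## Working session

There is one attempt and no reset: what is moved stays moved. The work goes in short steps, each a Python script; the robot and the scene stay as the last script left them, time stands still between calls to the robot, and variables do not carry over. Pictures are saved under pics/ and viewed, on a budget of 10 in all, crops included, one or two more only if the job needs it, and the job is handed in when it is done.

```bash
mkdir -p pics; cat > h.py <<'E'
import numpy as np, cv2
from rig import manip
def ray(c,u,v):
    K=np.array([[c["fx"],0,c["cx"]],[0,c["fy"],c["cy"]],[0,0,1]],float)
    d=np.array([(u-c["cx"])/c["fx"],(v-c["cy"])/c["fy"]]); s=d.copy()
    for _ in range(30): s=d/(1+c["k1"]*(s@s))
    T=np.array(c["cam_to_world"]); return T[:3,3],T[:3,:3]@np.array([s[0],s[1],1])
def onplane(c,u,v,z):
    o,d=ray(c,u,v); return o+d*(z-o[2])/d[2]
def proj(c,p):
    T=np.array(c["cam_to_world"]); q=T[:3,:3].T@(np.array(p)-T[:3,3]); s=q[:2]/q[2]; s=s*(1+c["k1"]*(s@s))
    return np.array([c["fx"]*s[0]+c["cx"],c["fy"]*s[1]+c["cy"]])
def snap(n):
    c=manip.camera(n); return c
def save(img,name): cv2.imwrite(name,cv2.cvtColor(img,cv2.COLOR_RGB2BGR))
E
python3 - <<'E'
from h import *
import pickle
for n in("scene","top"):
    c=snap(n); pickle.dump(c,open(n+".pkl","wb")); save(cv2.resize(c["image"],(800,600)),f"pics/{n}0.png")
    print(n,c["fx"],c["cx"],c["cy"],c["k1"],np.round(c["cam_to_world"],3).tolist())
print(manip.get_ee_rot(),manip.get_time())
E
```

```text
scene 434.2124136280801 259.01451221582124 191.14797360308157 -0.017104677051386324 [[0.208, 0.539, -0.817, 1.252], [0.978, -0.124, 0.167, -0.111], [-0.011, -0.834, -0.552, 0.533], [0.0, 0.0, 0.0, 1.0]]
top 363.8252540576349 256.3767128544001 193.51958822908279 -0.04519004602359894 [[0.01, -0.998, 0.055, 0.525], [-1.0, -0.011, -0.006, 0.012], [0.007, -0.055, -0.998, 0.962], [0.0, 0.0, 0.0, 1.0]]
[ 0.18329707  1.56310365 -0.18543496] 0.1
```

View pics/scene0.png

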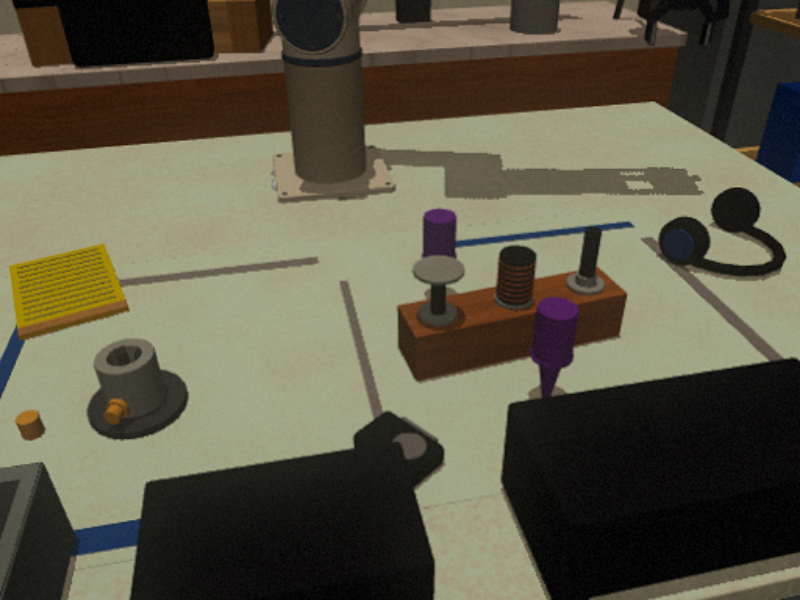

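View pics/top0.png

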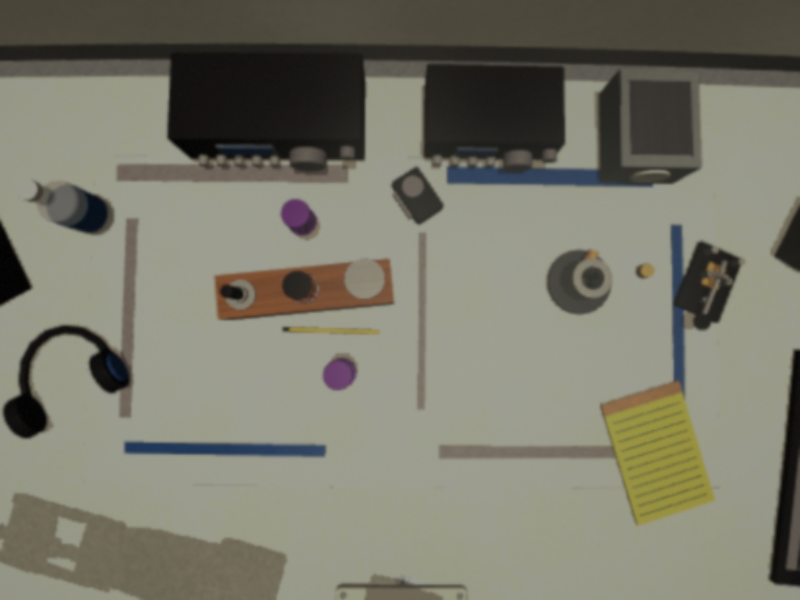

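The scene view shows the candidates (800x600 px):
- Black, copper-ringed coil in the middle well at (515,275): this fits, being short, thick and black.
- Purple look-alikes at (440,235) and (555,335): not meant.
- Hat at (438,285) and slim at (590,260): leave alone.

The foot is at (128,370), and at (590,278) in the top view. Next I'll enlarge and measure.

```bash
cat > m.py <<'E'
from h import *
import pickle
C={n:pickle.load(open(n+".pkl","rb")) for n in("scene","top")}
s=C["scene"]["image"];t=C["top"]["image"]
crops=[(s,290,140,120,90),(t,140,155,120,90),(s,40,200,100,75),(t,335,145,80,60)]
save(np.vstack([np.hstack([cv2.resize(i[y:y+h,x:x+w],(400,300),interpolation=cv2.INTER_CUBIC) for i,x,y,w,h in crops[k:k+2]]) for k in(0,2)]),"pics/crops.png")
# block (red-brown) in top view: hull -> rect
hsv=cv2.cvtColor(t,cv2.COLOR_RGB2HSV); 
m=cv2.inRange(hsv,(3,110,40),(15,255,255)); m[:, :130]=0; m[:,265:]=0; m[:150]=0;m[220:]=0
p=cv2.findNonZero(m); r=cv2.boxPoints(cv2.minAreaRect(cv2.convexHull(p)))
for q in r: print("block corner px",q.round(1),onplane(C["top"],*q,0.066).round(4))
E
python3 m.py
```

```text
block corner px [137.  176.4] [0.6136 0.3028 0.066 ]
block corner px [248.1 165.7] [0.643  0.0278 0.066 ]
block corner px [250.8 193.5] [0.5741 0.0204 0.066 ]
block corner px [139.7 204.2] [0.5448 0.2942 0.066 ]
```

View pics/crops.png

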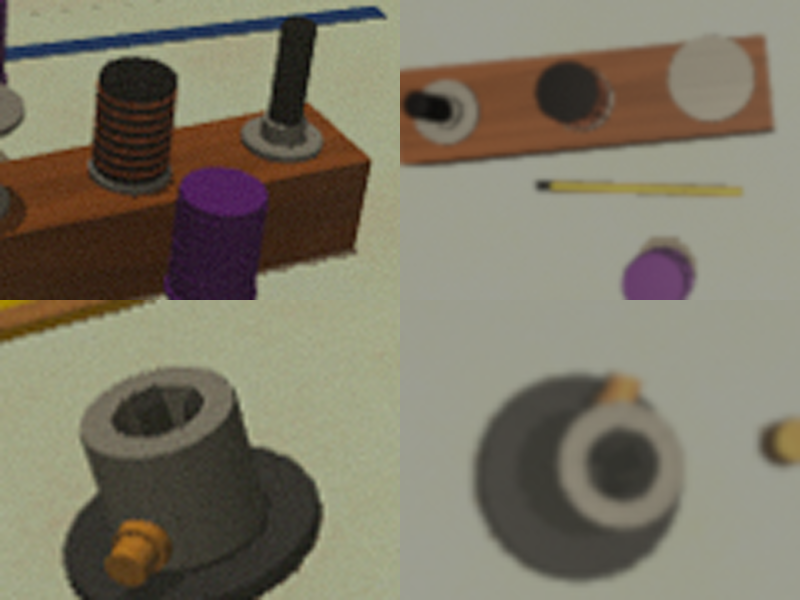

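The crops confirm it. The black, copper-ringed coil is in the middle well, with its top disc centre at about scene (331,164) and top (190.4,182.6). The foot's rim centre is at scene (80,228) and top (379.4,177.6), in native px. Now to triangulate.

```bash
cat > m2.py <<'E'
from h import *
import pickle
C={n:pickle.load(open(n+".pkl","rb")) for n in("scene","top")}
def tri(ps,pt):
    R=[ray(C["scene"],*ps),ray(C["top"],*pt)]
    A=0;b=0
    for o,d in R:
        d=d/np.linalg.norm(d);P=np.eye(3)-np.outer(d,d);A=A+P;b=b+P@o
    return np.linalg.solve(A,b)
for n,ps,pt,z in(("fattop",(330.8,163.7),(190.1,182.2),.131),("rim",(79.7,227.7),(379.1,177.2),.075)):
    print(n,"tri",tri(ps,pt).round(4),"scene",onplane(C["scene"],*ps,z).round(4),"top",onplane(C["top"],*pt,z).round(4))
# rough purple tops in top view
for u,v in((295,212),(340,373)): print("purple",onplane(C["top"],u*.64,v*.64,.09).round(3))
# refined: blobs in top view
g=cv2.cvtColor(C["top"]["image"],cv2.COLOR_RGB2GRAY)
def blob(x0,y0,x1,y1,th):
    m=np.zeros_like(g);m[y0:y1,x0:x1]=(g[y0:y1,x0:x1]<th)*255
    c=max(cv2.findContours(m,0,2)[0],key=cv2.contourArea);return cv2.fitEllipse(c)
print("coil",blob(176,170,204,196,62));print("bore",blob(371,169,388,187,90))
E
python3 m2.py
```

```text
fattop tri [0.5952 0.1596 0.1294] scene [0.5978 0.1587 0.131 ] top [0.595  0.1591 0.131 ]
rim tri [ 0.6172 -0.2952  0.0751] scene [ 0.6172 -0.295   0.075 ] top [ 0.6172 -0.2955  0.075 ]
purple [0.712 0.172 0.09 ]
purple [0.464 0.098 0.09 ]
coil ((190.359619140625, 182.53955078125), (17.8004150390625, 20.17595100402832), 107.57745361328125)
bore ((379.07196044921875, 177.71836853027344), (13.470169067382812, 13.86981201171875), 5.591054916381836)
```

```bash
cat >> h.py <<'E'
from scipy.spatial.transform import Rotation as R
def ori(yx,yy):
    y=np.array([yx,yy,0.])/np.hypot(yx,yy); x=np.array([0,0,-1.])
    return R.from_matrix(np.column_stack([x,y,np.cross(x,y)])).as_rotvec()
def st(s=""):
    print(s,"t",round(manip.get_time(),2),"p",np.round(manip.get_position(),4),"F",np.round(manip.get_contact_force(),1),"M",np.round(manip.get_torque(),2),"w",round(manip.get_width(),4),flush=True)
E
python3 - <<'E'
from h import *
for s in(1,-1):
    o=ori(s*.994,s*.106)
    a=manip.solve_ik([.595,.16,.26],o);b=manip.solve_ik([.617,-.295,.26],o)
    print(s,np.round(a,2) if a is not None else a,np.round(b,2) if b is not None else b)
E
```

```text
1 [0.24 0.4  1.64 0.   1.09 0.14] [-0.46  0.5   1.48  0.    1.16 -0.57]
-1 None None
```

```bash
python3 - <<'E'
from h import *
o=ori(.994,.106)
manip.move_to([.595,.16,.24],o); st("above")
manip.servo_line([.595,.16,.111],rate=.08); st("down")
manip.command_gripper(.03,f_grip=60); st("grip")
manip.servo_line([.595,.16,.20],rate=.1)
manip.servo_line([.595,.16,.29],rate=.15); st("lift")
manip.servo_line([.617,-.295,.29],o,rate=.2); st("over")
c=snap("scene");d=snap("top")
import pickle;pickle.dump((c,d),open("over.pkl","wb"))
save(np.hstack([cv2.resize(c["image"][60:300,0:200],(400,480)),cv2.resize(d["image"][100:220,330:430],(400,480))]),"pics/over.png")
E
```

```text
above t 2.37 p [0.5947 0.1609 0.24  ] F [ 0.6 -0.4 -0.5] M [ 0.01 -0.03 -0.05] w 0.0854
down t 4.13 p [0.5953 0.1601 0.1115] F [ 0.4 -0.2  0.8] M [ 0.   -0.01 -0.03] w 0.0855
grip t 4.6 p [0.5953 0.1601 0.1115] F [-1.  -0.3  5.1] M [-0.01  0.14 -0.02] w 0.0429
lift t 6.39 p [0.5944 0.1598 0.2889] F [ 0.6  1.7 -2.3] M [ 0.02  0.06 -0.02] w 0.0432
over t 8.82 p [ 0.6171 -0.2942  0.29  ] F [-0.8 -0.4 -1.2] M [-0.04  0.01 -0.03] w 0.0431
```

View pics/over.png

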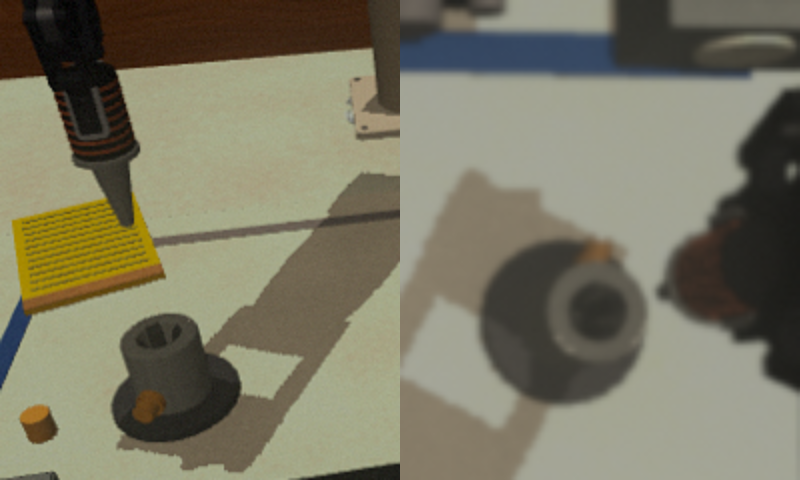

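The antenna is held over the foot. In native scene px its tip is at about (63,172) and the middle of its collar at (52,137). I'll compare those with what a vertical antenna would project to.

```bash
python3 - <<'E'
from h import *
import pickle
c,d=pickle.load(open("over.pkl","rb"))
for z in(.2795,.248,.1845):
    print(z,proj(c,[.6171,-.2942,z]).round(1),proj(d,[.6171,-.2942,z]).round(1))
# tip position sensitivity
print(onplane(c,63.3,171.7,.1845).round(4), onplane(c,52.3,136.5,.248).round(4), onplane(d,330+265/4,100+292/4,.1845).round(4))
E
```

```text
0.2795 [ 46.8 116.7] [415.  166.6]
0.248 [ 52.7 136.3] [408.1 168.6]
0.1845 [ 63.6 172.8] [395.8 172.2]
[ 0.6135 -0.2953  0.1845] [ 0.6177 -0.2946  0.248 ] [ 0.6154 -0.2952  0.1845]
```

The antenna hangs vertical and over the bore, within about 2 mm. Next, a force-guarded descent.

```bash
python3 - <<'E'
from h import *
P=[.617,-.295]
manip.servo_line(P+[.18],rate=.15); manip.hold(.2); f0=np.array(manip.get_contact_force()); st("hi")
manip.servo_line(P+[.14],rate=.05); st()
z=.14
while z>.124:
    z-=.0015; manip.servo_line(P+[z],rate=.02); 
    f=np.array(manip.get_contact_force())-f0
    st("df %s"%f.round(1))
    if f[2]>3.5 or abs(f[:2]).max()>12: break
manip.hold(.3); st("end")
c=snap("scene"); save(cv2.resize(c["image"][140:290,10:160],(600,600)),"pics/set.png")
E
```

```text
hi t 10.0 p [ 0.6176 -0.2953  0.1813] F [-0.6 -0.5 -1.6] M [-0.01 -0.04 -0.02] w 0.043
 t 10.95 p [ 0.6171 -0.2951  0.1402] F [-0.3 -1.1 -0.9] M [-0.    0.    0.02] w 0.0432
df [0.4 0.  0.2] t 11.2 p [ 0.6171 -0.295   0.1387] F [-0.2 -0.4 -1.4] M [-0.07 -0.03 -0.05] w 0.0429
df [ 0.7 -0.  -0.3] t 11.45 p [ 0.617  -0.2951  0.137 ] F [ 0.  -0.5 -1.9] M [-0.13 -0.11  0.01] w 0.043
df [ 1.6 -0.5  0.6] t 11.7 p [ 0.617  -0.2951  0.1354] F [ 1.  -0.9 -1. ] M [-0.15 -0.15  0.01] w 0.0426
df [1.6 0.4 0.9] t 11.95 p [ 0.617  -0.2951  0.1339] F [ 0.9 -0.1 -0.7] M [-0.22 -0.16  0.02] w 0.0429
df [ 1.1 -0.3 -0.4] t 12.2 p [ 0.617  -0.295   0.1324] F [ 0.5 -0.8 -2. ] M [-0.26 -0.21 -0.02] w 0.0429
df [ 1.4 -2.7 -0.1] t 12.45 p [ 0.6171 -0.2951  0.131 ] F [ 0.8 -3.2 -1.7] M [-0.32 -0.23 -0.04] w 0.0429
df [ 1.8 -1.6  1.1] t 12.7 p [ 0.6171 -0.2951  0.1295] F [ 1.2 -2.1 -0.5] M [-0.43 -0.28 -0.06] w 0.0427
df [ 1.7 -2.   2. ] t 12.95 p [ 0.6171 -0.2951  0.128 ] F [ 1.1 -2.5  0.4] M [-0.48 -0.25  0.04] w 0.0428
df [ 1.3 -1.8  2. ] t 13.2 p [ 0.6172 -0.2951  0.1266] F [ 0.7 -2.2  0.4] M [-0.5  -0.31  0.01] w 0.0428
df [ 2.3 -1.8  3.5] t 13.45 p [ 0.6172 -0.2951  0.1251] F [ 1.7 -2.2  1.9] M [-0.48 -0.31  0.01] w 0.0428
end t 13.75 p [ 0.6171 -0.2951  0.1251] F [ 0.9 -3.6  2. ] M [-0.56 -0.38  0.07] w 0.0425
```

View pics/set.png

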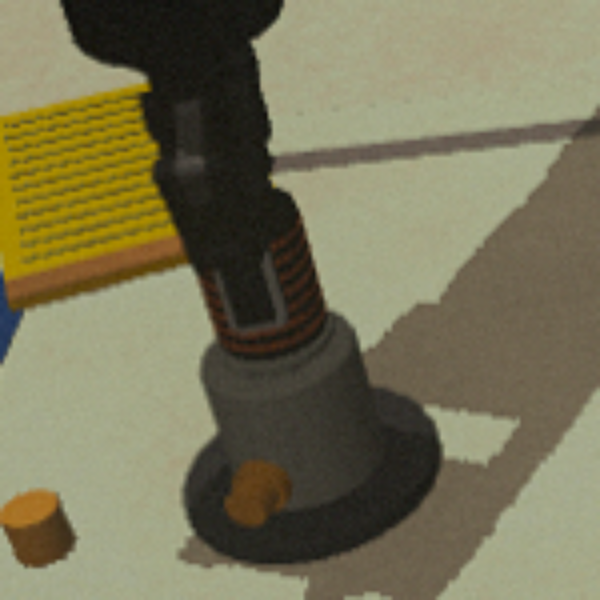

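It is set in the jaws with the collar a few mm above the rim. Next I release, then tap from above with closed fingers.

```bash
cat > tap.py <<'E'
from h import *
P=[.617,-.295]
manip.command_gripper(.085); st("rel")
manip.servo_line(P+[.21],rate=.12)
manip.command_gripper(0.0,f_grip=60)
manip.servo_line(P+[.176],rate=.1); manip.hold(.2); f0=np.array(manip.get_contact_force()); st("ready")
z=.172
while z>.155:
    z-=.001; manip.servo_line(P+[z],rate=.02)
    f=np.array(manip.get_contact_force())-f0; print(round(z,4),manip.get_position()[2].round(4),f.round(1))
    if f[2]>28 or abs(f[:2]).max()>15: break
manip.servo_line(P+[.23],rate=.12); st("up")
c=snap("scene"); save(cv2.resize(c["image"][140:290,10:160],(600,600),interpolation=cv2.INTER_CUBIC),"pics/tap.png")
import pickle; pickle.dump(c,open("tap.pkl","wb"))
E
python3 tap.py
```

```text
rel t 14.29 p [ 0.6168 -0.2948  0.1248] F [0.5 0.4 0.8] M [ 0.01 -0.03  0.01] w 0.0848
ready t 16.61 p [ 0.6174 -0.2952  0.1767] F [-0.2 -0.5  0.3] M [0.01 0.   0.05] w 0.0003
0.171 0.1708 [-0.4  1.  -0.3]
0.17 0.1699 [0.3 1.3 0.1]
0.169 0.1689 [-0.1  0.3  0.8]
0.168 0.1679 [0.2 0.2 0.1]
0.167 0.1669 [0.4 1.  0.2]
0.166 0.1663 [0.5 0.8 2.5]
0.165 0.1653 [ 0.3 -1.1  4. ]
0.164 0.1642 [-0.3  0.1  4.3]
0.163 0.1631 [0.4 0.5 4.5]
0.162 0.1622 [-0.7  0.3  6. ]
0.161 0.1621 [-2.1  0.4  9.6]
0.16 0.1621 [-3.   1.2 16.8]
0.159 0.162 [-6.5  2.2 22.8]
0.158 0.162 [-8.9  3.8 28. ]
up t 21.01 p [ 0.6164 -0.2947  0.2289] F [-1.  -0.3 -0.7] M [-0.1   0.03 -0.02] w 0.0001
```

View pics/tap.png

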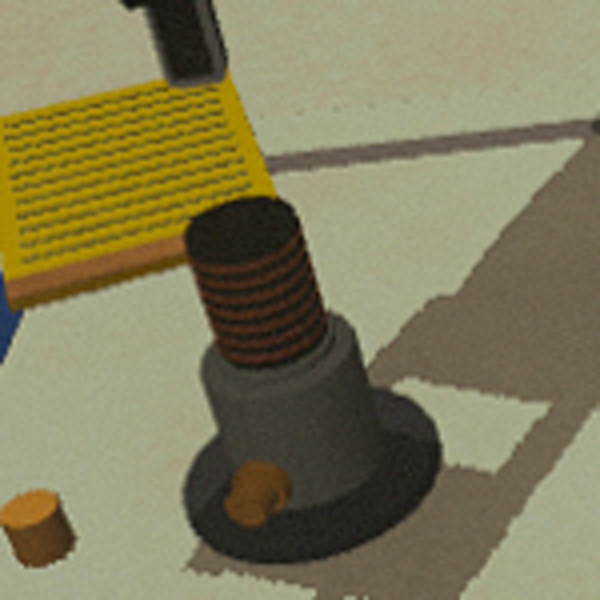

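The stop was stiff at TCP 0.162, so the antenna's top is at 0.140, which is exactly the home height. I'll check its tilt and the other two antennas before handing in.

```bash
python3 - <<'E'
from h import *
import pickle
c=pickle.load(open("tap.pkl","rb"))
print("top seen",onplane(c,70.4,197.4,.14).round(4),"rim .617 -.295")
manip.servo_line([.617,-.295,.30],rate=.2); st()
s=snap("scene");s0=pickle.load(open("scene.pkl","rb"))["image"]
cr=lambda i:cv2.resize(i[125:245,250:410],(400,300))
print("mean change around slim/hat", cv2.absdiff(s["image"],s0)[140:200,360:395].mean(), cv2.absdiff(s["image"],s0)[160:210,262:300].mean())
save(np.hstack([cr(s0),cr(s["image"])]),"pics/rest.png")
E
```

```text
top seen [ 0.6207 -0.2942  0.14  ] rim .617 -.295
 t 21.56 p [ 0.6168 -0.2949  0.2996] F [-0.9  0.5 -0.8] M [0.01 0.03 0.  ] w 0.0003
mean change around slim/hat 4.475555555555555 3.589122807017544
```

View pics/rest.png

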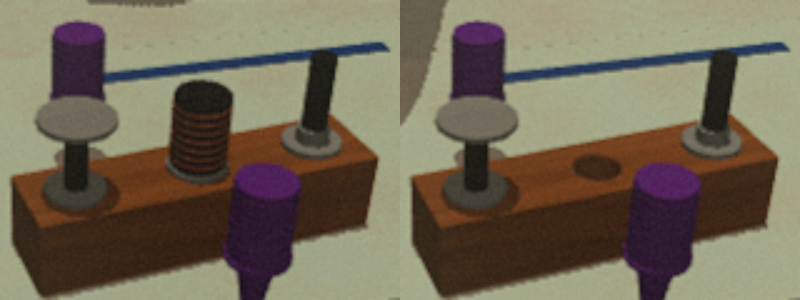

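The slim and hat antennas haven't moved: the before and after crops match, and only the middle well is now empty.

```bash
python3 -c "
from rig import manip
manip.sign_off(); print(manip.get_time())"
```

```text
the job is handed in; nothing more can be done
the job is handed in; nothing more can be done
```

The thick coil antenna is standing fully home in the steel foot, and I've handed the job in; the rig reports no verdict. I gripped it in the middle well and set it lightly in the foot with the force watched. Then I let go and pressed it down with closed fingers, up to about 28 N.

- **Seating:** the push stopped hard with the antenna's top at 0.140 m, which is the height for the collar flat on the rim. The clock was at about 21.6 s of the 43 s allowed, and the gripper was clear of everything.
- **Upright and centred:** the last picture puts the top within about 4 mm of the foot's axis. About 3 mm of that matches an offset the same camera showed earlier, so any tilt should be well within the 7 degree limit. I checked this in one camera view only.
- **Lightly set stage:** going in, the collar passed through the required 5–45 mm range over several seconds. By arm position it was about 4.5 mm above the rim when I let go, lower than the expected 10 mm.
- **Other antennas:** before and after pictures show the slim and hat antennas unmoved in the rest.

No check failed.

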